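# Load the leak-test pot, put its lid on and clamp it

## Robot

A 6-joint arm with a two-finger parallel gripper is mounted at the origin on the work surface. World frame = base frame: x ahead of the robot, y to its left, z up, the work surface at z = 0. Lengths are in m, angles in rad, forces in N, time in s.
With the tool pointing down it reaches from about 0.3 to 0.875 m from the base axis. Payload 6.4 kg.
Tool frame: the origin (TCP) lies at the centre of the arm's flange, where the gripper is bolted on; the fingertips stand 166 mm ahead of it and the grasp point (between the pads) lies 147 mm ahead of it (ctrl.tcp_to_grasp is the distance from the TCP to the grasp point, in m); z points along the fingers, y is the line along which they close (so a half turn about z gives the same grasp; the last joint's range is limited). The gripper opens to 88 mm and grips with 3 to 60 N. Pads are 18 mm wide; open, the fingers measure 123 mm over their backs; the gripper's body (75 mm by 187 mm) begins 45 mm behind the grasp point.
Start: joints at [1.087, 0.181, 1.607, -0, 1.354, -0.206], TCP at [0.158, 0.553, 0.405] pointing down, gripper open.
Joint ranges: [-2.99, 2.99], [-0.89, 2.07], [0.3, 2.58], [-1.14, 4.28], [0, 2.63], [-3.12, 3.12]. Speed limits (rad/s): [2.57, 2.57, 3.01, 3.14, 3.14, 3.14].

## Interface

Orientations are given as a unit quaternion [w, x, y, z].
In Python, from station import telemetry, eyes, ticket, spotter, ctrl gives the robot as it stands. The module is installed in compiled form; this text tells all that it offers.
- The arm moves only by the tool jog_arm, never from a script. Its arguments are lists of equal length, an entry for each row: "turn": the turn, a rotation vector about the tool's x, y, z in rad, a list of three; "offset": the shift along the tool's x, y, z in m, a list of three; "gripper": the opening, from 0 (shut) to 1 (fully open). In form: {"turn": [[wx, wy, wz], ...], "offset": [[dx, dy, dz], ...], "gripper": [gripper, ...]}. A call has 1 to 8 rows; each row is the pose to reach, as a shift and turn from the pose commanded when the call began, along the tool's axes at that moment; what a row does not reach only later rows make up. A row lasts 1/12 s, in which the tool goes at most 41.7 mm and 7.16 degrees, less where a joint would pass 70% of its speed; a pose out of reach is approached as far as the arm can. A call with a gripper value outside its range is refused whole. The fingers move at their own pace and stop on an object; the grip force is fixed at half the most. Time passes only in rows, so rows that repeat a pose let the fingers close. It gives the time, the measured TCP pose, the force, the opening and the grip force at its end, in the units of the state.
- telemetry.observe(): the state, without advancing time (a new reading comes with each control period).
- eyes.get_image(name): name is "scene" or "side" or "wrist"; returns a dict with "pixels" (400x640x3 uint8, red, green, blue), "depth" (400x640 float32, m along the optical axis (not along the pixel's ray), 0 where there is no reading), "K" (3x3 intrinsics, pixels), "extrinsics" (4x4, takes a point from world to camera coordinates); the wrist camera has in their place "tool_from_camera" (4x4, takes a point from camera to tool coordinates, whose origin is the TCP and whose axes are the flange's). Camera axes: x right, y down, z forward; pixel columns grow to the right and rows downward; lengths in m; the calibration is good to about 2 mm. A picture is of the moment at which its call begins: read the wrist's pose just before it.
- ticket.sign_off(): hands the job in; it is judged then, once.
Trained networks look in the newest picture that a camera, given by its name, has taken for a name from the list of things; names that differ only in an ending like _2 or _b are one class to them, and where a whole thing is asked for, a point or a joint stands for the part that bears it (a point fixed in the world has none). Each returns a list of dicts, best first, with "conf" (0 to 1); they miss things now and then, are a little off and sometimes report something else, mostly with a low value. They report only what shows in the picture. A call takes as long as a camera call. They do not tell look-alikes from the thing itself.
- spotter.look_for(camera, thing): "rect" ([left, top, right, bottom] in pixels, round what is visible of it).
- spotter.silhouettes(camera, thing): "mask" (400x640 bool, what is visible of it) and "rect" ([left, top, right, bottom] in pixels, round what is visible of it).
The state is a dict: "time_s": time; "joints": joint angles; "qvel": joint speeds; "tau": joint torques, N m; "tcp_pos": TCP position; "tcp_rot": TCP orientation; "force": force on the tool from outside, world axes, zero at the start; "ft_torque": the same for the moment, N m; "finger_gap": finger opening in m; "grip_force": force on a finger pad.
Only numpy, scipy, OpenCV 4.12 (cv2) and the standard library are available. Lean on these libraries where they do the work, as an engineer would, in place of code of your own. Each camera call takes 0.05 s, during which the arm holds its last target. There are 200 camera calls.

## Task

Take the white ball from the parts tray, lower it into the steel test pot and set it down gently on the bottom (do not let it drop in). Then put the large lid on the pot, sitting flat on the rim, and finally swing the clamp bar down until its foot rests on the lid's knob and stays there. Leave the other things on the bench and in the tray where they are.

Things in the scene. Friction and masses are not known exactly. Their poses are not given: they have to be found in the camera images.
- fixture: leak-test fixture, fixed: green base plate (150 x 200 x 10 mm), open round steel pot, hinged clamp. Origin on the bench under the pot's axis, z up, +y from the pot's axis to the clamp hinge. Pot 128 mm across outside, 120 mm inside, rim 78 mm above the bench, 62 mm deep inside. Two green hinge cheeks (40 mm apart over their outsides along x) stand at y 85 to 111 mm, up to 140 mm above the bench
- pot_floor (a point): centre of the pot's inner floor, 16 mm above the bench; axes as the fixture's
- pot_rim (a point): centre of the pot's mouth, at rim height, 78 mm above the bench; axes as the fixture's
- clamp_hinge (a point): centre of the clamp's hinge pin, 96 mm along the fixture's +y from the pot's axis and 130 mm above the bench; the pin lies along the fixture's x
- clamp (a joint): clamp bar's angle, rad: 0 = level across the pot (pointing along the fixture's -y), foot just resting on the knob of a seated lid; grows as it is raised, pi/2 upright; stops at -0.08 and 1.95. It starts open, leaning back a little past upright. Hinge friction: about 2 N at the grip moves it; it stays put above about 1.1 rad and falls by its weight below about 0.9
- clamp_grip (a point): point on the axis of the bar's round black hand grip (18 mm across, 55 mm long, free end 26 mm beyond this point), 186 mm from the hinge pin. The steel bar is 18 mm wide along the pin, 12 mm thick; its rubber foot (20 mm across) is 96 mm from the pin, its sole 10 mm off the bar's axis
- ball_center (a point): centre of the white moulded plastic ball, 40 mm across, about 30 to 55 g, lying in one of the tray's three nests, its centre about 27 mm above the bench
- tray: grey parts tray, fixed, 220 mm (its x) by 75 mm (its y), 12 mm thick, with three square nests 26 mm wide in a row along x, 72 mm apart, the middle one at its centre; origin at the centre of its underside. It may be left or right of the fixture; ball, spool and cone sit on the nests in any order
- lid: the large lid for the pot, loose, upright on the bench: aluminium disc 136 mm across, 10 mm thick; under it a spigot 112 mm across, 8 mm tall, which enters the pot's mouth; on top a black round knob 28 mm across, 32 mm tall. Origin at the centre of the spigot's underside, z up; disc top 18 mm and knob top 50 mm above it. About 0.34 to 0.46 kg
- lid_seat (a point): centre of the large lid's seating face (underside of the disc), 8 mm above the lid's origin; coincides with the pot's mouth centre when seated, give or take 4 mm sideways
- lid_knob (a point): point on the axis of the large lid's knob, 40 mm above the lid's origin and 22 mm above the disc's top: a good height to grip
- bobbin: bystander in the tray: white spool, 38 mm across its two flanges, 32 mm tall, standing upright; origin at the centre of its underside
- cone: bystander in the tray: white blunt cone, 40 mm across the foot, 40 mm tall; origin at the centre of its underside
- small_lid: bystander: a lid of the same make but only 68 mm across, with a 20 mm knob; too small for the pot; origin at the centre of its underside, 40 mm tall overall
- jar: bystander: white jar with steel cap, 56 mm across, 60 mm tall; origin at the centre of its underside
- screwdriver: bystander: screwdriver lying on the bench; origin under its middle
- wrench: bystander: wrench lying on the bench; origin under its middle
- bottle: bystander: clear bottle with black cap, 56 mm across, 130 mm tall; origin at the centre of its underside
Not all that is in view belongs to the job. Leave any green look-alike of the part that bears ball_center alone.

How it is judged:
By the outcome, as a careful person would: the job done as asked, in the order asked, and still so for the second after the job is handed in, with the robot touching nothing.
It also fails if it takes over 72 s, if anything falls off the work surface, if the arm or the gripper's body presses on something with over 40 N, if the wrist force passes 120 N, or if a joint passes its speed limit or range.

## Working session

There is one attempt and no reset: what is moved stays moved. The work goes in short steps, Python scripts to look and compute and a tool call to move; the robot and the scene stay as the last step left them, time stands still between calls to the robot, and variables do not carry over. Pictures are saved under pics/ and viewed, at most 10 in all, crops included, and the job is handed in when it is done.

Besides the shell and the picture viewer there is one more tool, called after ">>>" by a JSON object that holds its "name" and its "arguments". jog_arm: Moves the arm, as the interface text tells. Its arguments: {"type":"object","properties":{"turn":{"type":"array","items":{"type":"array","items":{"type":"number"}}},"offset":{"type":"array","items":{"type":"array","items":{"type":"number"}}},"gripper":{"type":"array","items":{"type":"number"}}},"required":["turn","offset","gripper"]}

```bash
mkdir -p pics
cat > h.py <<'E'
import numpy as np, cv2
from scipy.spatial.transform import Rotation as R
from station import telemetry, eyes, ticket, spotter, ctrl
def shot(cam):
    s=telemetry.observe(); im=eyes.get_image(cam)
    if 'extrinsics' in im: T=np.linalg.inv(im['extrinsics'])
    else:
        W=np.eye(4); q=s['tcp_rot']; W[:3,:3]=R.from_quat([q[1],q[2],q[3],q[0]]).as_matrix(); W[:3,3]=s['tcp_pos']; T=W@im['tool_from_camera']
    im['T']=np.array(T); return im
def cloud(im):
    d=im['depth'];K=im['K'];v,u=np.mgrid[:400,:640]
    p=np.stack([(u-K[0,2])/K[0,0]*d,(v-K[1,2])/K[1,1]*d,d],-1)
    w=p@im['T'][:3,:3].T+im['T'][:3,3]; w[d==0]=np.nan; return w
def save(im,name): cv2.imwrite('pics/'+name,im['pixels'][:,:,::-1])
E
cat > a.py <<'E'
from h import *
np.set_printoptions(precision=3,suppress=True)
print(telemetry.observe())
ims=[]
for c in ['scene','side']:
    im=shot(c); ims.append(im['pixels'][:,:,::-1]); w=cloud(im); np.save(c+'.npy',w)
    for t in ['fixture','clamp','ball_center','tray','lid','bobbin','cone','small_lid']:
        for r in spotter.silhouettes(c,t)[:3]:
            m=r['mask']; p=w[m]; p=p[~np.isnan(p[:,0])]
            if len(p)==0: print(c,t,r['rect']); continue
            print(c,t,round(r['conf'],2),np.round(r['rect']),m.sum(),'med',np.median(p,0),'lo',np.percentile(p,2,0),'hi',np.percentile(p,98,0))
cv2.imwrite('pics/a1.png',ims[0]);cv2.imwrite('pics/a2.png',ims[1])
E
python3 a.py
```

```text
{'time_s': 0.0, 'joints': array([ 1.087,  0.182,  1.608,  0.   ,  1.354, -0.206]), 'qvel': array([0.002, 0.002, 0.001, 0.001, 0.   , 0.   ]), 'tau': array([ -0.001, -43.386, -34.185,   0.07 ,   0.038,  -0.   ]), 'tcp_pos': array([0.158, 0.553, 0.404]), 'tcp_rot': array([-0.   ,  0.138,  0.99 , -0.001]), 'force': array([-0.684,  0.467, -0.245]), 'ft_torque': array([-0.053,  0.004,  0.01 ]), 'grip_force': 0.0, 'finger_gap': 0.08842153872196794}
scene clamp 0.7 [358.  91. 391. 181.] 897 med [0.583 0.093 0.251] lo [0.57  0.077 0.133] hi [0.59  0.112 0.34 ]
scene ball_center 0.68 [162. 289. 185. 311.] 332 med [ 0.46  -0.356  0.032] lo [ 0.441 -0.374 -0.001] hi [ 0.472 -0.338  0.04 ]
scene ball_center 0.56 [210. 271. 234. 289.] 292 med [ 0.497 -0.263  0.039] lo [ 0.479 -0.279  0.022] hi [ 0.509 -0.244  0.047]
scene tray 0.97 [180. 240. 269. 333.] 2684 med [ 0.514 -0.268  0.011] lo [ 0.384 -0.3   -0.   ] hi [ 0.6   -0.223  0.017]
scene tray 0.2 [235. 296. 252. 314.] 295 med [ 0.57  -0.267  0.032] lo [ 0.555 -0.283  0.015] hi [ 0.58  -0.248  0.052]
scene lid 0.69 [370. 127. 415. 166.] 1305 m
[... 1165 characters left out ...]
[201. 160. 251. 185.] 1092 med [0.5   0.28  0.018] lo [0.444 0.224 0.008] hi [0.568 0.352 0.05 ]
side bobbin 0.67 [315. 281. 334. 307.] 351 med [ 0.413 -0.26   0.041] lo [ 0.398 -0.274  0.01 ] hi [ 0.452 -0.231  0.046]
side bobbin 0.22 [304. 262. 398. 322.] 1683 med [ 0.469 -0.277  0.011] lo [ 0.379 -0.3    0.001] hi [ 0.591 -0.224  0.015]
side cone 0.73 [365. 257. 382. 278.] 250 med [ 0.553 -0.27   0.029] lo [ 0.541 -0.282  0.011] hi [ 0.587 -0.25   0.052]
side cone 0.6 [261.  83. 342. 247.] 4174 med [0.559 0.012 0.04 ] lo [ 0.475 -0.093  0.004] hi [0.614 0.106 0.317]
side small_lid 0.85 [255. 247. 278. 271.] 506 med [ 0.377 -0.081  0.018] lo [ 0.35  -0.107  0.009] hi [ 0.411 -0.047  0.04 ]
```

```bash
python3 -c "
import cv2
a=cv2.imread('pics/a1.png');c=a[230:350,140:300];cv2.imwrite('pics/c1.png',cv2.resize(c,None,fx=5,fy=5,interpolation=cv2.INTER_CUBIC))"
```

```text
(no output)
```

View pics/a1.png

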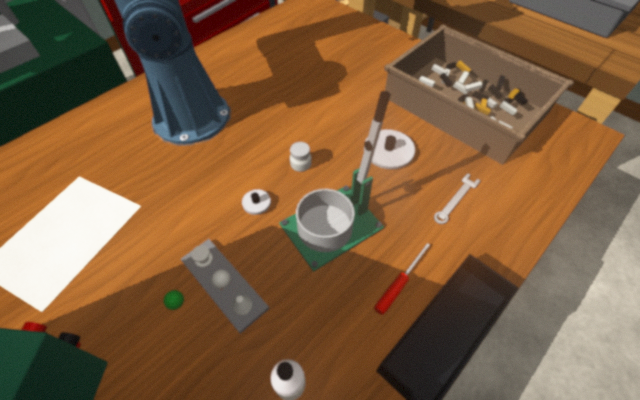

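View pics/c1.png

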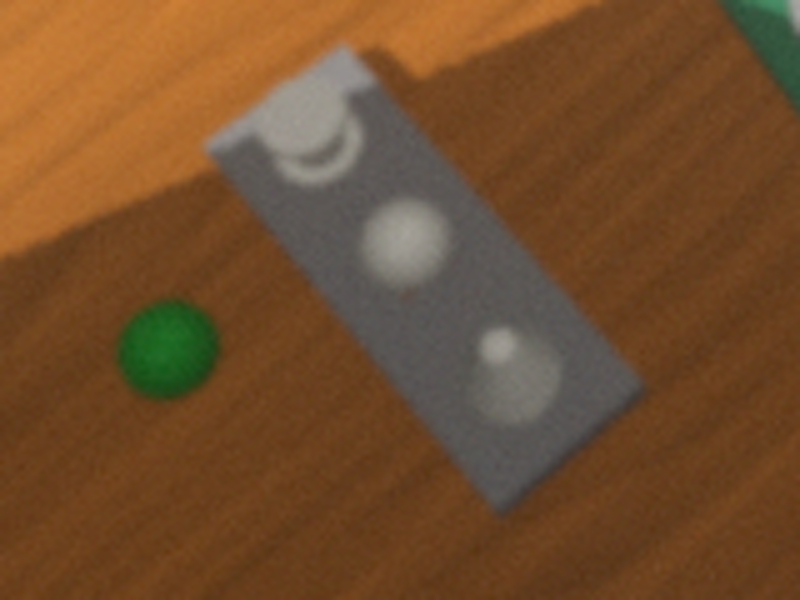

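```bash
cat > fit.py <<'E'
from h import *
from scipy.optimize import least_squares
np.set_printoptions(precision=4,suppress=True)
def circ(p):
    r=least_squares(lambda q:np.hypot(p[:,0]-q[0],p[:,1]-q[1])-q[2],[*p.mean(0)[:2],.05],loss='soft_l1',f_scale=.002);return r.x,len(p)
for c in ['scene','side']:
    w=np.load(c+'.npy');q=w[~np.isnan(w[...,0])]
    def box(x0,x1,y0,y1,z0,z1): return q[(q[:,0]>x0)&(q[:,0]<x1)&(q[:,1]>y0)&(q[:,1]<y1)&(q[:,2]>z0)&(q[:,2]<z1)]
    r=box(.44,.66,-.11,.08,.074,.082); print(c,'rim',circ(r),r.mean(0))
    k=box(.4,.62,.2,.37,.046,.056); print('knobtop',k.mean(0),len(k),(k.min(0)+k.max(0))/2)
    d=box(.4,.62,.2,.37,.013,.023); print('disc',cv2.minEnclosingCircle(d[:,:2].astype(np.float32)),len(d),np.median(d[:,2]))
    b=box(.45,.53,-.3,-.22,.028,.06)
    s=least_squares(lambda t:np.linalg.norm(b-t,axis=1)-.02,[.49,-.262,.027],loss='soft_l1',f_scale=.002).x; print('ball',s,len(b))
    g=box(.5,.65,.05,.2,.15,.36); print('bar line',cv2.fitLine(g.astype(np.float32),cv2.DIST_HUBER,0,.01,.01).ravel(),g.min(0),g.max(0))
    t=box(.36,.66,-.31,-.21,.009,.014);print('tray',cv2.minAreaRect(t[:,:2].astype(np.float32)))
    h=box(.5,.65,.05,.13,.1,.145);print('cheeks',h.min(0),h.max(0))
    bp=box(.4,.7,-.16,.16,.007,.013);print('base',cv2.minAreaRect(bp[:,:2].astype(np.float32)))
E
python3 fit.py
```

```text
scene rim (array([ 0.5561, -0.0121,  0.0618]), 362) [ 0.5585 -0.0088  0.0769]
knobtop [0.5109 0.2873 0.0495] 72 [0.511  0.2871 0.0496]
disc ((0.5113478302955627, 0.2890366017818451), 0.06989771127700806) 1108 0.017666181867180497
ball [ 0.4895 -0.2608  0.026 ] 273
bar line [0.0245 0.1393 0.9899 0.5836 0.0938 0.2632] [0.5673 0.0765 0.1503] [0.5914 0.1179 0.342 ]
tray ((0.4899885654449463, -0.2608068585395813), (0.075110524892807, 0.22180494666099548), 87.06963348388672)
cheeks [0.5543 0.0665 0.1002] [0.5991 0.0929 0.1449]
base ((0.5278719663619995, -0.008081644773483276), (0.24013888835906982, 0.20632636547088623), 77.66018676757812)
side rim (array([ 0.553 , -0.0109,  0.0621]), 232) [ 0.5507 -0.0092  0.0767]
knobtop [0.5072 0.2878 0.0496] 51 [0.5084 0.2886 0.0502]
disc ((0.5061417818069458, 0.2894783914089203), 0.07477567344903946) 899 0.017541498005202105
ball [ 0.4889 -0.2594  0.0258] 200
bar line [0.0265 0.1253 0.9918 0.5743 0.0938 0.2493] [0.5629 0.0766 0.1507] [0.59  0.118 0.342]
tray ((0.48853352665901184, -0.259933739900589), (0.07741199433803558, 0.22175955772399902), 87.29243469238281)
cheeks [0.5503 0.0661 0.1001] [0.5953 0.1022 0.1449]
base ((0.5417543053627014, -0.02459336817264557), (0.2584722638130188, 0.18741105496883392), 64.50455474853516)
```

White ball: the candidates are the spotter hits at (173,300), which is the green look-alike on the bench, and (221,279), the white ball in the tray's middle nest. Its neighbours are the spool at (201,257) and the cone at (243,305). I take (221,279): it is white, it sits in a nest, and the crop confirms it. The pot is at (325,215), the large lid at (390,148), the small lid at (257,201), and the clamp bar leans back at (372,140).

```bash
cat > plan.py <<'E'
# plan.py x y z yawdeg ... (GRASP point, tool down): per-call offset/turn from the present pose
import sys
from h import *
s=telemetry.observe();q=s['tcp_rot'];M=R.from_quat([q[1],q[2],q[3],q[0]]).as_matrix();p=np.array(s['tcp_pos'])
print('t',round(s['time_s'],2),'grasp',np.round(p+M[:,2]*.147,4),'yaw',np.degrees(np.arctan2(M[1,1],M[0,1])).round(2),'gap',round(s['finger_gap'],4),'F',np.round(s['force'],1))
a=list(map(float,sys.argv[1:]))
for i in range(0,len(a),4):
    x,y,z,w=a[i:i+4];w=np.radians(w);t=np.array([x,y,z+.147])
    N=np.array([[-np.sin(w),np.cos(w),0],[np.cos(w),np.sin(w),0],[0,0,-1]]).T
    o=M.T@(t-p);rv=R.from_matrix(M.T@N).as_rotvec()
    print('off',np.round(o,4),'turn',np.round(rv,4),'rows',np.ceil(max(np.linalg.norm(o)/.0417,np.degrees(np.linalg.norm(rv))/7.16)));M,p=N,t
E
python3 plan.py .27 .28 .25 18.5 .38 .01 .22 -37 .489 -.25 .16 -93
```

```text
t 0.9 grasp [0.1577 0.553  0.2577] yaw 74.08 gap 0.0878 F [-1.8  0.1  0.6]
off [-0.1829 -0.2317  0.0077] turn [-1.000e-04 -0.000e+00  9.701e-01] rows 8.0
off [-0.291   0.0186  0.03  ] turn [0.     0.     0.9687] rows 8.0
off [-0.142   0.2435  0.06  ] turn [0.     0.     0.9774] rows 8.0
```

>>> {"name": "jog_arm", "arguments": {"turn": [[0,0,0.97],[0,0,0.97],[0,0,0.97],[0,0,0.97],[0,0,0.97],[0,0,0.97],[0,0,0.97],[0,0,0.97]], "offset": [[-0.183,-0.232,0.008],[-0.183,-0.232,0.008],[-0.183,-0.232,0.008],[-0.183,-0.232,0.008],[-0.183,-0.232,0.008],[-0.183,-0.232,0.008],[-0.183,-0.232,0.008],[-0.183,-0.232,0.008]], "gripper": [1,1,1,1,1,1,1,1]}}

```text
time_s: 1.57
tcp_pos: [0.2719, 0.2753, 0.3966]
tcp_rot: [0.001, 0.589, 0.808, -0.0]
force: [-0.3, -0.1, 0.2]
finger_gap: 0.0884
grip_force: 0.0
```

```bash
python3 plan.py .38 .01 .22 -37 .489 -.25 .16 -93
```

```text
t 1.57 grasp [0.2721 0.275  0.2496] yaw 17.82 gap 0.0884 F [-0.3 -0.1  0.2]
off [-0.2856  0.0218  0.0303] turn [0.0017 0.0018 0.9567] rows 8.0
off [-0.142   0.2435  0.06  ] turn [0.     0.     0.9774] rows 8.0
```

>>> {"name": "jog_arm", "arguments": {"turn": [[0,0,0.957],[0,0,0.957],[0,0,0.957],[0,0,0.957],[0,0,0.957],[0,0,0.957],[0,0,0.957],[0,0,0.957]], "offset": [[-0.286,0.022,0.03],[-0.286,0.022,0.03],[-0.286,0.022,0.03],[-0.286,0.022,0.03],[-0.286,0.022,0.03],[-0.286,0.022,0.03],[-0.286,0.022,0.03],[-0.286,0.022,0.03]], "gripper": [1,1,1,1,1,1,1,1]}}

```text
time_s: 2.23
tcp_pos: [0.3835, 0.0101, 0.3669]
tcp_rot: [0.001, 0.895, 0.446, 0.0]
force: [-0.3, -0.4, 0.3]
finger_gap: 0.088
grip_force: 0.0
```

>>> {"name": "jog_arm", "arguments": {"turn": [[0,0,0.977],[0,0,0.977],[0,0,0.977],[0,0,0.977],[0,0,0.977],[0,0,0.977],[0,0,0.977],[0,0,0.977]], "offset": [[-0.142,0.244,0.06],[-0.142,0.244,0.06],[-0.142,0.244,0.06],[-0.142,0.244,0.06],[-0.142,0.244,0.06],[-0.142,0.244,0.06],[-0.142,0.244,0.06],[-0.142,0.244,0.06]], "gripper": [1,1,1,1,1,1,1,1]}}

```text
time_s: 2.9
tcp_pos: [0.4953, -0.2491, 0.3046]
tcp_rot: [0.001, 1.0, -0.025, -0.0]
force: [-1.5, -0.2, 0.9]
finger_gap: 0.0881
grip_force: 0.0
```

```bash
cat > b.py <<'E'
from h import *
im=shot('wrist'); w=cloud(im); save(im,'w1.png'); q=w[~np.isnan(w[...,0])]
for r in spotter.silhouettes('wrist','ball_center')[:3]:
    b=w[r['mask']]; b=b[~np.isnan(b[:,0])]
    from scipy.optimize import least_squares
    print(r['conf'],r['rect'],np.median(im['pixels'][r['mask']],0),least_squares(lambda t:np.linalg.norm(b-t,axis=1)-.02,[*np.median(b,0)[:2],.027],loss='soft_l1',f_scale=.002).x,len(b))
t=q[(abs(q[:,2]-.012)<.003)&(abs(q[:,1]+.26)<.05)];print('tray',cv2.minAreaRect(t[:,:2].astype(np.float32)))
E
python3 b.py; python3 plan.py .489 -.26 .034 -93
```

```text
0.91 [312.6, 178.7, 355.3, 225.6] [230. 227. 220.] [ 0.49040307 -0.26090101  0.02666602] 1542
0.83 [411.4, 207.8, 454.5, 251.9] [ 54. 164.  76.] [ 0.4528865  -0.35583814  0.01990572] 1367
tray ((0.49038228392601013, -0.26081469655036926), (0.07526488602161407, 0.21978376805782318), 87.07150268554688)
t 3.0 grasp [ 0.4939 -0.2447  0.1585] yaw -92.49 gap 0.0882 F [-0.6  0.5 -0.5]
off [-0.0042  0.0155  0.1245] turn [-0.0013  0.0016  0.0089] rows 4.0
```

>>> {"name": "jog_arm", "arguments": {"turn": [[0,0,0.009],[0,0,0.009],[0,0,0.009],[0,0,0.009],[0,0,0.009],[0,0,0.009],[0,0,0.009],[0,0,0.009]], "offset": [[-0.003,0.0165,0.03],[-0.003,0.0165,0.06],[-0.003,0.0165,0.09],[-0.003,0.0165,0.11],[-0.003,0.0165,0.12],[-0.003,0.0165,0.1245],[-0.003,0.0165,0.1245],[-0.003,0.0165,0.1245]], "gripper": [1,1,1,1,1,1,1,1]}}

```text
time_s: 3.67
tcp_pos: [0.4911, -0.2599, 0.1836]
tcp_rot: [0.001, 1.0, -0.024, 0.001]
force: [0.5, 0.3, 0.1]
finger_gap: 0.088
grip_force: 0.0
```

```bash
python3 plan.py .4903 -.261 .034 -93
```

```text
t 3.67 grasp [ 0.4913 -0.2601  0.0366] yaw -92.73 gap 0.088 F [0.5 0.3 0.1]
off [-0.0008  0.0012  0.0026] turn [ 0.0012 -0.0017  0.0047] rows 1.0
```

>>> {"name": "jog_arm", "arguments": {"turn": [[0,0,0],[0,0,0],[0,0,0],[0,0,0],[0,0,0],[0,0,0],[0,0,0],[0,0,0]], "offset": [[-0.0005,0.001,0.001],[-0.0005,0.001,0.001],[-0.0005,0.001,0.001],[-0.0005,0.001,0.001],[-0.0005,0.001,0.001],[-0.0005,0.001,0.001],[-0.0005,0.001,0.001],[-0.0005,0.001,0.001]], "gripper": [0.3,0.3,0.3,0.3,0.3,0.3,0.3,0.3]}}

```text
time_s: 4.33
tcp_pos: [0.4899, -0.2608, 0.1812]
tcp_rot: [-0.0, 1.0, -0.025, -0.0]
force: [-0.1, 0.8, 0.2]
finger_gap: 0.0385
grip_force: 30.0
```

```bash
python3 plan.py .4903 -.261 .18 -93 .5545 -.0115 .18 -40 .5545 -.0115 .12 -13
```

```text
t 4.33 grasp [ 0.4899 -0.2608  0.0342] yaw -92.82 gap 0.0385 F [-0.1  0.8  0.2]
off [ 0.0004  0.0002 -0.1458] turn [-0.0001  0.0001  0.0032] rows 4.0
off [ 0.0511 -0.2525  0.    ] turn [ 0.     0.    -0.925] rows 8.0
off [0.   0.   0.06] turn [ 0.      0.     -0.4712] rows 4.0
```

>>> {"name": "jog_arm", "arguments": {"turn": [[0,0,0],[0,0,0],[0,0,0],[0,0,0],[0,0,0],[0,0,0]], "offset": [[0,0,-0.015],[0,0,-0.04],[0,0,-0.075],[0,0,-0.11],[0,0,-0.146],[0,0,-0.146]], "gripper": [0.3,0.3,0.3,0.3,0.3,0.3]}}

```text
time_s: 4.83
tcp_pos: [0.4919, -0.2623, 0.335]
tcp_rot: [0.004, 1.0, -0.024, 0.005]
force: [0.8, -0.6, 0.5]
finger_gap: 0.0387
grip_force: 30.0
```

>>> {"name": "jog_arm", "arguments": {"turn": [[0,0,-0.12],[0,0,-0.24],[0,0,-0.36],[0,0,-0.48],[0,0,-0.6],[0,0,-0.72],[0,0,-0.84],[0,0,-0.925]], "offset": [[0.006,-0.03,0],[0.013,-0.065,0],[0.02,-0.1,0],[0.028,-0.14,0],[0.036,-0.18,0],[0.043,-0.215,0],[0.049,-0.24,0],[0.051,-0.2525,0]], "gripper": [0.3,0.3,0.3,0.3,0.3,0.3,0.3,0.3]}}

```text
time_s: 5.5
tcp_pos: [0.5535, -0.0079, 0.3267]
tcp_rot: [-0.0, 0.904, 0.428, 0.0]
force: [0.0, -0.2, -1.4]
finger_gap: 0.0384
grip_force: 30.0
```

```bash
cat > c.py <<'E'
from h import *
from scipy.optimize import least_squares
im=shot('wrist'); w=cloud(im); save(im,'w2.png'); q=w[~np.isnan(w[...,0])]
p=q[(abs(q[:,2]-.077)<.004)&(np.hypot(q[:,0]-.5545,q[:,1]+.0115)<.075)]
print('rim',least_squares(lambda t:np.hypot(p[:,0]-t[0],p[:,1]-t[1])-.062,[.5545,-.0115],loss='soft_l1',f_scale=.002).x,len(p),p.min(0),p.max(0))
E
python3 c.py; python3 plan.py .5545 -.0115 .12 -13 .5545 -.0115 .05 -13
```

```text
rim [ 0.5561886  -0.01144335] 1876 [ 0.49378157 -0.07311418  0.07300572] [0.61999599 0.05247872 0.07989006]
t 5.55 grasp [ 0.5534 -0.007   0.1796] yaw -39.08 gap 0.0386 F [-1.1  1.  -1.1]
off [-0.0028  0.0036  0.0596] turn [-0.0011 -0.0012 -0.4551] rows 4.0
off [0.   0.   0.07] turn [0. 0. 0.] rows 2.0
```

View pics/w2.png

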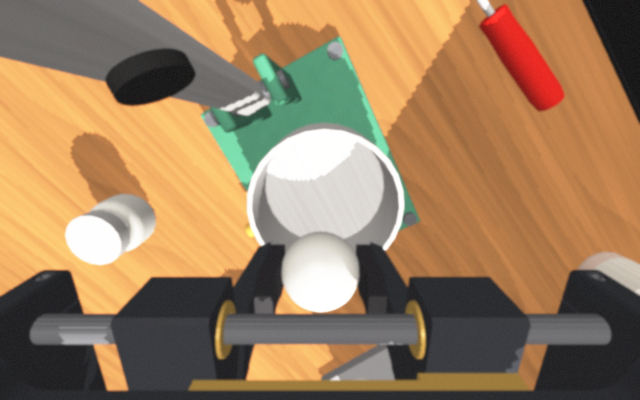

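>>> {"name": "jog_arm", "arguments": {"turn": [[0,0,-0.11],[0,0,-0.22],[0,0,-0.33],[0,0,-0.455],[0,0,-0.455],[0,0,-0.455]], "offset": [[-0.002,0.005,0.01],[-0.002,0.005,0.02],[-0.002,0.005,0.03],[-0.002,0.005,0.04],[-0.002,0.005,0.05],[-0.002,0.005,0.05]], "gripper": [0.3,0.3,0.3,0.3,0.3,0.3]}}

```text
time_s: 6.05
tcp_pos: [0.5548, -0.0163, 0.2747]
tcp_rot: [-0.002, 0.788, 0.615, -0.001]
force: [-1.1, -0.3, -0.8]
finger_gap: 0.0386
grip_force: 30.0
```

```bash
cat > d.py <<'E'
from h import *
np.set_printoptions(precision=4,suppress=True)
im=shot('wrist'); w=cloud(im); np.save('wr.npy',w); x=im['pixels'].astype(int)
g=(x[...,1]>x[...,0]+25)&(x[...,1]>x[...,2]+10)&~np.isnan(w[...,0])
p=w[g]; b=p[abs(p[:,2]-.01)<.004]; print(len(b),cv2.minAreaRect(b[:,:2].astype(np.float32)))
c=p[(p[:,2]>.1)&(p[:,2]<.15)]; print('cheek',len(c),c.min(0),c.max(0),cv2.minAreaRect(c[:,:2].astype(np.float32)))
q=w[~np.isnan(w[...,0])]
k=q[(q[:,2]>.16)&(q[:,2]<.36)&(q[:,1]>.05)&(q[:,1]<.16)&(abs(q[:,0]-.58)<.05)];print('bar',len(k),cv2.fitLine(k.astype(np.float32),cv2.DIST_HUBER,0,.01,.01).ravel() if len(k)>9 else '',k.min(0),k.max(0))
E
python3 d.py; python3 plan.py .5555 -.0115 .055 -13
```

```text
12753 ((0.5707811117172241, 0.05530828237533569), (0.09961242973804474, 0.14863179624080658), 77.07109832763672)
cheek 3755 [0.5536 0.0679 0.1002] [0.5997 0.1006 0.1425] ((0.5773137807846069, 0.0837695449590683), (0.02563009224832058, 0.0460081472992897), 75.97190856933594)
bar 3058 [-0.0741  0.1363  0.9879  0.577   0.0826  0.175 ] [0.5681 0.079  0.16  ] [0.5862 0.0869 0.1871]
t 6.1 grasp [ 0.5548 -0.0162  0.1288] yaw -14.07 gap 0.039 F [-0.6 -0.   0.1]
off [ 0.0047 -0.0006  0.0738] turn [-0.003   0.0001 -0.0187] rows 2.0
```

>>> {"name": "jog_arm", "arguments": {"turn": [[0,0,-0.019],[0,0,-0.019],[0,0,-0.019],[0,0,-0.019],[0,0,-0.019],[0,0,-0.019],[0,0,-0.019],[0,0,-0.019]], "offset": [[0.0045,-0.0005,0.0],[0.0045,-0.0005,0.012],[0.0045,-0.0005,0.024],[0.0045,-0.0005,0.038],[0.0045,-0.0005,0.052],[0.0045,-0.0005,0.066],[0.0045,-0.0005,0.074],[0.0045,-0.0005,0.074]], "gripper": [0.3,0.3,0.3,0.3,0.3,0.3,0.3,0.3]}}

```text
time_s: 6.77
tcp_pos: [0.5552, -0.0111, 0.2006]
tcp_rot: [-0.002, 0.781, 0.625, -0.001]
force: [-0.6, 0.6, -0.4]
finger_gap: 0.0381
grip_force: 30.0
```

```bash
python3 plan.py .5555 -.0115 .0445 -13
```

```text
t 6.77 grasp [ 0.5546 -0.0109  0.0536] yaw -12.7 gap 0.0381 F [-0.6  0.6 -0.4]
off [-0.0003  0.0004  0.0091] turn [-0.0044  0.      0.0053] rows 1.0
```

>>> {"name": "jog_arm", "arguments": {"turn": [[0,0,0],[0,0,0],[0,0,0],[0,0,0],[0,0,0],[0,0,0],[0,0,0],[0,0,0]], "offset": [[0,0,0.001],[0,0,0.002],[0,0,0.0035],[0,0,0.005],[0,0,0.0065],[0,0,0.008],[0,0,0.009],[0,0,0.009]], "gripper": [0.3,0.3,0.3,0.3,0.3,0.3,0.3,0.3]}}

```text
time_s: 7.43
tcp_pos: [0.5563, -0.0114, 0.194]
tcp_rot: [-0.0, 0.781, 0.625, -0.0]
force: [0.1, -0.0, -1.3]
finger_gap: 0.0387
grip_force: 30.0
```

>>> {"name": "jog_arm", "arguments": {"turn": [[0,0,0],[0,0,0],[0,0,0]], "offset": [[0,0,0.0005],[0,0,0.001],[0,0,0.001]], "gripper": [0.3,0.3,0.3]}}

```text
time_s: 7.68
tcp_pos: [0.5564, -0.0114, 0.1931]
tcp_rot: [-0.0, 0.781, 0.625, -0.0]
force: [0.5, 0.6, -0.3]
finger_gap: 0.0383
grip_force: 30.0
```

>>> {"name": "jog_arm", "arguments": {"turn": [[0,0,0],[0,0,0],[0,0,0],[0,0,0]], "offset": [[0,0,0.0005],[0,0,0.001],[0,0,0.0015],[0,0,0.0015]], "gripper": [0.3,0.3,0.3,0.3]}}

```text
time_s: 8.02
tcp_pos: [0.5564, -0.0114, 0.1916]
tcp_rot: [-0.0, 0.781, 0.625, -0.0]
force: [0.6, 0.2, -0.7]
finger_gap: 0.0385
grip_force: 30.0
```

>>> {"name": "jog_arm", "arguments": {"turn": [[0,0,0],[0,0,0],[0,0,0]], "offset": [[0,0,0.0005],[0,0,0.001],[0,0,0.001]], "gripper": [0.3,0.3,0.3]}}

```text
time_s: 8.27
tcp_pos: [0.5564, -0.0114, 0.1906]
tcp_rot: [-0.0, 0.781, 0.625, -0.0]
force: [-0.6, -0.4, -0.4]
finger_gap: 0.0384
grip_force: 30.0
```

>>> {"name": "jog_arm", "arguments": {"turn": [[0,0,0],[0,0,0],[0,0,0]], "offset": [[0,0,0.0005],[0,0,0.001],[0,0,0.001]], "gripper": [0.3,0.3,0.3]}}

```text
time_s: 8.52
tcp_pos: [0.5565, -0.0114, 0.1901]
tcp_rot: [0.0, 0.781, 0.625, -0.0]
force: [-3.0, -0.3, 4.4]
finger_gap: 0.0386
grip_force: 30.0
```

>>> {"name": "jog_arm", "arguments": {"turn": [[0,0,0],[0,0,0],[0,0,0]], "offset": [[0,0,0.0005],[0,0,0.001],[0,0,0.001]], "gripper": [0.3,0.3,0.3]}}

```text
time_s: 8.77
tcp_pos: [0.5566, -0.0114, 0.1899]
tcp_rot: [0.0, 0.781, 0.625, -0.0]
force: [-5.8, 0.7, 11.8]
finger_gap: 0.0385
grip_force: 30.0
```

>>> {"name": "jog_arm", "arguments": {"turn": [[0,0,0],[0,0,0],[0,0,0],[0,0,0],[0,0,0],[0,0,0],[0,0,0]], "offset": [[0,0,-0.0013],[0,0,-0.0013],[0,0,-0.0013],[0,0,-0.0013],[0,0,-0.0013],[0,0,-0.0013],[0,0,-0.0013]], "gripper": [0.3,0.47,0.5,0.56,0.65,0.7,0.7]}}

```text
time_s: 9.35
tcp_pos: [0.5564, -0.0114, 0.1898]
tcp_rot: [-0.0, 0.781, 0.625, -0.0]
force: [0.3, -0.8, 0.7]
finger_gap: 0.0611
grip_force: 0.0
```

>>> {"name": "jog_arm", "arguments": {"turn": [[0,0,0],[0,0,0],[0,0,0],[0,0,0],[0,0,0],[0,0,0],[0,0,0],[0,0,0]], "offset": [[0,0,-0.008],[0,0,-0.02],[0,0,-0.04],[0,0,-0.07],[0,0,-0.1],[0,0,-0.135],[0,0,-0.15],[0,0,-0.15]], "gripper": [0.7,0.7,0.7,0.7,0.7,0.7,0.7,0.7]}}

```text
time_s: 10.02
tcp_pos: [0.558, -0.0116, 0.3463]
tcp_rot: [0.004, 0.781, 0.625, 0.003]
force: [0.5, 0.1, 0.3]
finger_gap: 0.0615
grip_force: 0.0
```

```bash
cat > e.py <<'E'
from h import *
im=shot('wrist'); w=cloud(im); save(im,'w3.png')
for r in spotter.silhouettes('wrist','ball_center')[:2]: print(r['conf'],r['rect'],np.nanmedian(w[r['mask']],0))
E
python3 e.py; python3 plan.py .40 .13 .19 -13 .50 .27 .17 0
```

```text
0.95 [295.8, 166.0, 333.6, 206.8] [ 0.5587864  -0.00659819  0.05058399]
t 10.12 grasp [ 0.5567 -0.0114  0.1941] yaw -12.66 gap 0.0617 F [ 0.1  0.1 -1. ]
off [ 0.1036 -0.1836  0.0037] turn [0.0022 0.     0.0059] rows 6.0
off [0.1589 0.0659 0.02  ] turn [ 0.      0.     -0.2269] rows 5.0
```

```bash
python3 plan.py .42 .03 .195 -13 .41 .19 .195 -13 .50 .27 .16 -3
```

```text
t 10.12 grasp [ 0.5567 -0.0114  0.1941] yaw -12.66 gap 0.0617 F [ 0.1  0.1 -1. ]
off [ 0.0105 -0.1422 -0.0012] turn [0.0022 0.     0.0059] rows 4.0
off [ 0.1536 -0.0457  0.    ] turn [0. 0. 0.] rows 4.0
off [0.0982 0.0697 0.035 ] turn [ 0.      0.     -0.1745] rows 4.0
```

>>> {"name": "jog_arm", "arguments": {"turn": [[0,0,0.006],[0,0,0.006],[0,0,0.006],[0,0,0.006],[0,0,0.006],[0,0,0.006],[0,0,0.006],[0,0,0.006]], "offset": [[0.01,-0.142,0],[0.01,-0.142,0],[0.01,-0.142,0],[0.01,-0.142,0],[0.164,-0.188,0],[0.164,-0.188,0],[0.164,-0.188,0],[0.164,-0.188,0]], "gripper": [0.7,0.7,0.7,0.7,0.7,0.7,0.7,0.7]}}

```text
time_s: 10.78
tcp_pos: [0.4075, 0.1916, 0.3385]
tcp_rot: [-0.001, 0.783, 0.622, -0.001]
force: [0.7, -0.9, 0.2]
finger_gap: 0.0616
grip_force: 0.0
```

>>> {"name": "jog_arm", "arguments": {"turn": [[0,0,-0.1745],[0,0,-0.1745],[0,0,-0.1745],[0,0,-0.1745],[0,0,-0.1745],[0,0,-0.1745]], "offset": [[0.098,0.07,0.035],[0.098,0.07,0.035],[0.098,0.07,0.035],[0.098,0.07,0.035],[0.098,0.07,0.035],[0.098,0.07,0.035]], "gripper": [0.7,0.7,0.7,0.7,0.7,0.7]}}

```text
time_s: 11.28
tcp_pos: [0.4983, 0.2693, 0.3029]
tcp_rot: [-0.001, 0.725, 0.688, -0.002]
force: [-0.6, 0.0, -0.7]
finger_gap: 0.0619
grip_force: 0.0
```

```bash
cat > f.py <<'E'
from h import *
from scipy.optimize import least_squares
im=shot('wrist'); w=cloud(im); save(im,'w4.png'); q=w[~np.isnan(w[...,0])]
q=q[np.hypot(q[:,0]-.509,q[:,1]-.289)<.09]
k=q[abs(q[:,2]-.05)<.004]; print('knob',len(k),cv2.minEnclosingCircle(k[:,:2].astype(np.float32)),k.mean(0))
d=q[abs(q[:,2]-.018)<.003]; print('disc',len(d),cv2.minEnclosingCircle(d[:,:2].astype(np.float32)),np.median(d[:,2]))
E
python3 f.py; python3 plan.py .509 .288 .04 -3
```

```text
knob 943 ((0.5114099383354187, 0.2891513705253601), 0.014215757139027119) [0.51156965 0.28973283 0.04996249]
disc 16212 ((0.5117020010948181, 0.28877201676368713), 0.06825815886259079) 0.018031513371385727
t 11.33 grasp [0.498  0.2689 0.1571] yaw -3.02 gap 0.0621 F [-0.1  0.9  0.8]
off [0.0196 0.01   0.1171] turn [-0.0022  0.0009 -0.0003] rows 3.0
```

View pics/w4.png

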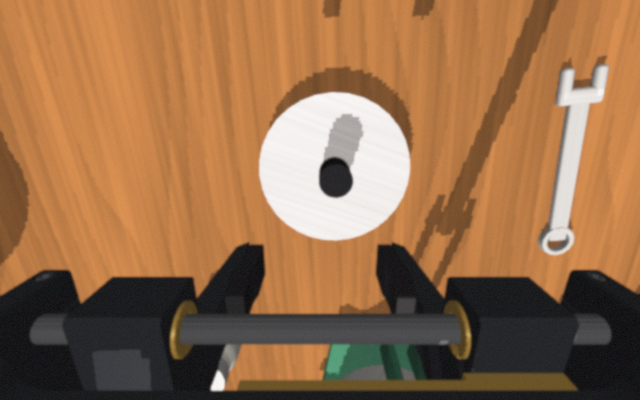

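>>> {"name": "jog_arm", "arguments": {"turn": [[0,0,0],[0,0,0],[0,0,0],[0,0,0],[0,0,0],[0,0,0],[0,0,0],[0,0,0]], "offset": [[0.0208,0.0123,0.03],[0.0208,0.0123,0.06],[0.0208,0.0123,0.085],[0.0208,0.0123,0.1],[0.0208,0.0123,0.11],[0.0208,0.0123,0.117],[0.0208,0.0123,0.117],[0.0208,0.0123,0.117]], "gripper": [0.7,0.7,0.7,0.7,0.7,0.7,0.7,0.7]}}

```text
time_s: 12.0
tcp_pos: [0.5129, 0.2895, 0.1892]
tcp_rot: [0.0, 0.726, 0.688, 0.001]
force: [0.5, 0.2, -0.3]
finger_gap: 0.0617
grip_force: 0.0
```

>>> {"name": "jog_arm", "arguments": {"turn": [[0,0,0],[0,0,0],[0,0,0],[0,0,0],[0,0,0],[0,0,0],[0,0,0],[0,0,0]], "offset": [[0,0,0],[0,0,0],[0,0,0],[0,0,0],[0,0,0],[0,0,0],[0,0,0],[0,0,0]], "gripper": [0.2,0.2,0.2,0.2,0.2,0.2,0.2,0.2]}}

```text
time_s: 12.67
tcp_pos: [0.5123, 0.2898, 0.1882]
tcp_rot: [-0.0, 0.725, 0.688, -0.0]
force: [-3.3, -0.2, 5.6]
finger_gap: 0.027
grip_force: 30.0
```

```bash
python3 plan.py .5114 .289 .19 -3 .41 .19 .2 -13 .42 .03 .2 -13 .5555 -.0117 .16 -13
```

```text
t 12.67 grasp [0.5122 0.2898 0.0412] yaw -3.0 gap 0.027 F [-3.3 -0.2  5.6]
off [-0.0009 -0.001  -0.1488] turn [-0.0008  0.0001 -0.    ] rows 4.0
off [-0.1042 -0.0961 -0.01  ] turn [0.     0.     0.1745] rows 4.0
off [-0.1536  0.0457  0.    ] turn [0. 0. 0.] rows 4.0
off [-0.0102  0.1414  0.04  ] turn [0. 0. 0.] rows 4.0
```

>>> {"name": "jog_arm", "arguments": {"turn": [[0,0,0],[0,0,0],[0,0,0],[0,0,0],[0,0,0],[0,0,0],[0,0,0],[0,0,0]], "offset": [[0,0,-0.008],[0,0,-0.02],[0,0,-0.045],[0,0,-0.075],[0,0,-0.105],[0,0,-0.13],[0,0,-0.145],[0,0,-0.149]], "gripper": [0.2,0.2,0.2,0.2,0.2,0.2,0.2,0.2]}}

```text
time_s: 13.33
tcp_pos: [0.5136, 0.29, 0.3414]
tcp_rot: [0.002, 0.725, 0.688, 0.003]
force: [0.3, 0.1, -3.4]
finger_gap: 0.0272
grip_force: 30.0
```

>>> {"name": "jog_arm", "arguments": {"turn": [[0,0,0.02],[0,0,0.05],[0,0,0.08],[0,0,0.11],[0,0,0.14],[0,0,0.16],[0,0,0.1745],[0,0,0.1745]], "offset": [[-0.008,-0.008,-0.001],[-0.025,-0.023,-0.003],[-0.045,-0.042,-0.005],[-0.065,-0.06,-0.007],[-0.083,-0.077,-0.009],[-0.096,-0.09,-0.01],[-0.104,-0.096,-0.01],[-0.104,-0.096,-0.01]], "gripper": [0.2,0.2,0.2,0.2,0.2,0.2,0.2,0.2]}}

```text
time_s: 14.0
tcp_pos: [0.4101, 0.1899, 0.3464]
tcp_rot: [-0.0, 0.783, 0.622, -0.001]
force: [-0.1, -0.1, -4.3]
finger_gap: 0.0272
grip_force: 30.0
```

>>> {"name": "jog_arm", "arguments": {"turn": [[0,0,0],[0,0,0],[0,0,0],[0,0,0],[0,0,0],[0,0,0],[0,0,0],[0,0,0]], "offset": [[-0.012,0.004,0],[-0.035,0.01,0],[-0.06,0.018,0],[-0.085,0.025,0],[-0.11,0.033,0],[-0.132,0.04,0],[-0.148,0.045,0],[-0.154,0.046,0]], "gripper": [0.2,0.2,0.2,0.2,0.2,0.2,0.2,0.2]}}

```text
time_s: 14.67
tcp_pos: [0.4225, 0.0286, 0.3471]
tcp_rot: [0.001, 0.783, 0.622, 0.0]
force: [0.3, -0.6, -3.5]
finger_gap: 0.0272
grip_force: 30.0
```

>>> {"name": "jog_arm", "arguments": {"turn": [[0,0,0],[0,0,0],[0,0,0],[0,0,0],[0,0,0],[0,0,0],[0,0,0],[0,0,0]], "offset": [[-0.001,0.012,0],[-0.003,0.035,0],[-0.005,0.06,0.005],[-0.006,0.085,0.012],[-0.008,0.11,0.02],[-0.009,0.13,0.03],[-0.01,0.141,0.038],[-0.01,0.141,0.04]], "gripper": [0.2,0.2,0.2,0.2,0.2,0.2,0.2,0.2]}}

```text
time_s: 15.33
tcp_pos: [0.5584, -0.0111, 0.3051]
tcp_rot: [-0.0, 0.783, 0.622, -0.0]
force: [-0.4, -0.1, -4.3]
finger_gap: 0.0274
grip_force: 30.0
```

```bash
cat > g.py <<'E'
from h import *
im=shot('side'); w=cloud(im); save(im,'s1.png'); q=w[~np.isnan(w[...,0])]
q=q[(np.hypot(q[:,0]-.5555,q[:,1]+.0117)<.085)&(q[:,2]>.105)&(q[:,2]<.142)]
print(len(q),np.percentile(q,[2,50,98],axis=0)); print(q[q[:,0]<.5][:,2].min() if (q[:,0]<.5).any() else '')
E
python3 g.py; python3 plan.py .5555 -.0117 .125 -13
```

```text
1201 [[ 0.49051005 -0.07666771  0.12498027]
 [ 0.53856271 -0.02969379  0.13387623]
 [ 0.61816325  0.04926039  0.13750856]]
0.12214685954242999
t 15.38 grasp [ 0.5567 -0.0104  0.158 ] yaw -12.99 gap 0.0271 F [-0.9  0.2 -3.8]
off [-0.0014 -0.0012  0.033 ] turn [-0.0029 -0.0004  0.0001] rows 1.0
```

>>> {"name": "jog_arm", "arguments": {"turn": [[0,0,0],[0,0,0],[0,0,0],[0,0,0],[0,0,0],[0,0,0],[0,0,0],[0,0,0]], "offset": [[-0.0007,-0.0007,0.005],[-0.0007,-0.0007,0.012],[-0.0007,-0.0007,0.02],[-0.0007,-0.0007,0.027],[-0.0007,-0.0007,0.032],[-0.0007,-0.0007,0.033],[-0.0007,-0.0007,0.033],[-0.0007,-0.0007,0.033]], "gripper": [0.2,0.2,0.2,0.2,0.2,0.2,0.2,0.2]}}

```text
time_s: 16.05
tcp_pos: [0.5558, -0.0116, 0.2742]
tcp_rot: [0.0, 0.783, 0.622, 0.0]
force: [0.5, -0.3, -3.4]
finger_gap: 0.0266
grip_force: 30.0
```

```bash
cat > g2.py <<'E'
from h import *
from scipy.optimize import least_squares
for c in ['scene','side']:
    im=shot(c); w=cloud(im); save(im,'s2'+c+'.png'); q=w[~np.isnan(w[...,0])]
    q=q[(np.hypot(q[:,0]-.5555,q[:,1]+.0117)<.085)]
    z=telemetry.observe()['tcp_pos'][2]-.147-.0412+.018
    d=q[abs(q[:,2]-z)<.004]; print(c,'disc',len(d),cv2.minEnclosingCircle(d[:,:2].astype(np.float32)),np.median(d[:,2]))
    r=q[(abs(q[:,2]-.09)<.008)|(abs(q[:,2]-.097)<.003)]
    e=cv2.convexHull(d[:,:2].astype(np.float32))[:,0]
    print(least_squares(lambda t:np.hypot(e[:,0]-t[0],e[:,1]-t[1])-.068,[.555,-.011],loss='soft_l1',f_scale=.001).x)
E
python3 g2.py; python3 plan.py .5555 -.0117 .1112 -13
```

```text
scene disc 1418 ((0.5554070472717285, -0.013266515918076038), 0.06867280602455139) 0.10348827452365633
[ 0.55580281 -0.01260178]
side disc 1044 ((0.5527561902999878, -0.012151931412518024), 0.07100018113851547) 0.10339857067201202
[ 0.55355028 -0.01210103]
t 16.15 grasp [ 0.5561 -0.0116  0.1275] yaw -13.01 gap 0.0273 F [ 0.7 -0.4 -3.8]
off [-0.0002 -0.0004  0.0163] turn [ 0.0009  0.     -0.0001] rows 1.0
```

>>> {"name": "jog_arm", "arguments": {"turn": [[0,0,0],[0,0,0],[0,0,0],[0,0,0],[0,0,0],[0,0,0],[0,0,0],[0,0,0]], "offset": [[0.0007,0,0.002],[0.0007,0,0.004],[0.0007,0,0.006],[0.0007,0,0.008],[0.0007,0,0.01],[0.0007,0,0.012],[0.0007,0,0.0135],[0.0007,0,0.0135]], "gripper": [0.2,0.2,0.2,0.2,0.2,0.2,0.2,0.2]}}

```text
time_s: 16.82
tcp_pos: [0.5557, -0.0108, 0.26]
tcp_rot: [-0.0, 0.783, 0.622, -0.0]
force: [0.0, -0.4, -3.8]
finger_gap: 0.0273
grip_force: 30.0
```

>>> {"name": "jog_arm", "arguments": {"turn": [[0,0,0],[0,0,0],[0,0,0],[0,0,0]], "offset": [[0,0,0.0007],[0,0,0.0014],[0,0,0.002],[0,0,0.002]], "gripper": [0.2,0.2,0.2,0.2]}}

```text
time_s: 17.15
tcp_pos: [0.5558, -0.0108, 0.2584]
tcp_rot: [-0.0, 0.783, 0.622, -0.0]
force: [0.1, 0.2, -4.4]
finger_gap: 0.027
grip_force: 30.0
```

>>> {"name": "jog_arm", "arguments": {"turn": [[0,0,0],[0,0,0],[0,0,0]], "offset": [[0,0,0.0005],[0,0,0.001],[0,0,0.001]], "gripper": [0.2,0.2,0.2]}}

```text
time_s: 17.4
tcp_pos: [0.5559, -0.0108, 0.2582]
tcp_rot: [0.0, 0.783, 0.623, 0.0]
force: [-3.1, 0.3, 3.6]
finger_gap: 0.0271
grip_force: 30.0
```

>>> {"name": "jog_arm", "arguments": {"turn": [[0,0,0],[0,0,0],[0,0,0]], "offset": [[0,0,0.0003],[0,0,0.0005],[0,0,0.0005]], "gripper": [0.2,0.2,0.2]}}

```text
time_s: 17.65
tcp_pos: [0.556, -0.0108, 0.2582]
tcp_rot: [0.0, 0.783, 0.623, -0.0]
force: [-5.8, 1.8, 8.4]
finger_gap: 0.0273
grip_force: 30.0
```

>>> {"name": "jog_arm", "arguments": {"turn": [[0,0,0],[0,0,0],[0,0,0],[0,0,0],[0,0,0],[0,0,0],[0,0,0],[0,0,0]], "offset": [[0,0,-0.0015],[0,0,-0.0015],[0,0,-0.0015],[0,0,-0.0015],[0,0,-0.0015],[0,0,-0.0015],[0,0,-0.0015],[0,0,-0.0015]], "gripper": [0.2,0.3,0.4,0.5,0.6,0.7,0.7,0.7]}}

```text
time_s: 18.32
tcp_pos: [0.556, -0.0109, 0.2586]
tcp_rot: [0.0, 0.783, 0.622, 0.0]
force: [0.3, 0.2, 0.6]
finger_gap: 0.0615
grip_force: 0.0
```

>>> {"name": "jog_arm", "arguments": {"turn": [[0,0,0],[0,0,0],[0,0,0],[0,0,0],[0,0,0],[0,0,0],[0,0,0],[0,0,0]], "offset": [[0,0,-0.01],[0,0,-0.03],[0,0,-0.06],[0,0,-0.1],[0,0,-0.14],[0,0,-0.18],[0,0,-0.22],[0,0,-0.26]], "gripper": [0.7,0.7,0.7,0.7,0.7,0.7,0.7,0.7]}}

```text
time_s: 18.98
tcp_pos: [0.5551, -0.0106, 0.5216]
tcp_rot: [0.0, 0.783, 0.623, 0.0]
force: [0.9, -1.2, -0.4]
finger_gap: 0.0617
grip_force: 0.0
```

```bash
cat > i.py <<'E'
from h import *
from scipy.optimize import least_squares
np.set_printoptions(precision=4,suppress=True)
f=lambda a:cv2.fitLine(a.astype(np.float32),cv2.DIST_HUBER,0,.01,.01).ravel()
for c in ['wrist','scene','side']:
    im=shot(c); w=cloud(im); save(im,'k_'+c+'.png'); q=w[~np.isnan(w[...,0])]
    d=q[(np.hypot(q[:,0]-.5555,q[:,1]+.0117)<.08)&(abs(q[:,2]-.088)<.005)]
    A=np.c_[d[:,:2],np.ones(len(d))]; s=np.linalg.lstsq(A,d[:,2],rcond=None)[0]
    e=cv2.convexHull(d[:,:2].astype(np.float32))[:,0]
    print(c,'lid',len(d),s[:2],np.median(d[:,2]),cv2.minEnclosingCircle(e))
    k=q[(q[:,2]>.16)&(q[:,2]<.36)&(q[:,1]>.06)&(q[:,1]<.15)&(abs(q[:,0]-.58)<.04)]
    if len(k)>20: print('bar',len(k),f(k),k.min(0),k.max(0))
    h=k[k[:,2]>.335]
    if len(h)>5: print('top',len(h),h.mean(0),h.min(0),h.max(0))
E
python3 i.py; python3 plan.py
```

```text
wrist lid 6863 [ 0.0003 -0.0012] 0.08813905750916146 ((0.5570111274719238, -0.012240427546203136), 0.06818186491727829)
bar 2602 [0.0364 0.1636 0.9859 0.581  0.1003 0.3059] [0.5682 0.0789 0.1603] [0.5917 0.1153 0.3429]
top 1157 [0.5825 0.1074 0.34  ] [0.5739 0.0999 0.3351] [0.5917 0.1153 0.3429]
scene lid 2401 [-0.0018  0.0015] 0.0874420007263943 ((0.5559002757072449, -0.01195447612553835), 0.0690896287560463)
bar 783 [0.04   0.1316 0.9905 0.5827 0.0932 0.2572] [0.5673 0.0778 0.16  ] [0.5913 0.1183 0.3406]
top 42 [0.5862 0.1086 0.3387] [0.5777 0.0999 0.3351] [0.5913 0.1183 0.3406]
side lid 1290 [-0.0016  0.0004] 0.08721398157914062 ((0.553575336933136, -0.011706680059432983), 0.07229828834533691)
bar 523 [0.0247 0.1234 0.9921 0.5746 0.0946 0.2532] [0.5643 0.0776 0.1601] [0.5894 0.1166 0.3428]
top 27 [0.579  0.1063 0.3388] [0.5712 0.0984 0.3359] [0.5894 0.1166 0.3428]
t 19.13 grasp [ 0.5573 -0.0111  0.3768] yaw -12.99 gap 0.0618 F [-0.3  0.1 -0.6]
```

View pics/k_wrist.png

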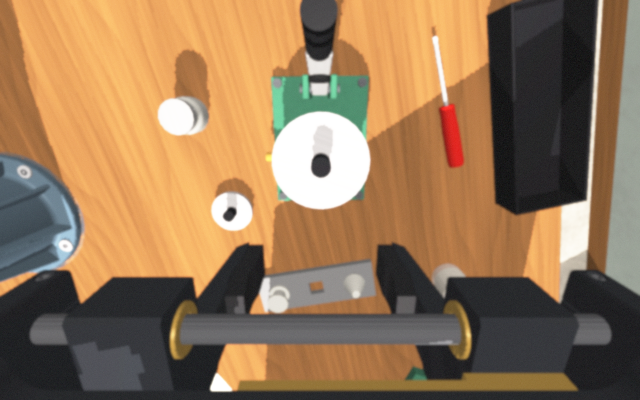

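>>> {"name": "jog_arm", "arguments": {"turn": [[0,0,0],[0,0,0],[0,0,0],[0,0,0],[0,0,0],[0,0,0],[0,0,0],[0,0,0]], "offset": [[0,0,-0.02],[0.03,0,-0.025],[0.06,0,-0.025],[0.09,0,-0.025],[0.11,-0.001,-0.025],[0.118,-0.001,-0.025],[0.118,-0.001,-0.025],[0.118,-0.001,-0.025]], "gripper": [0.7,0.7,0.7,0.7,0.7,0.7,0.7,0.7]}}

```text
time_s: 19.8
tcp_pos: [0.5813, 0.1041, 0.5425]
tcp_rot: [-0.0, 0.782, 0.623, -0.001]
force: [-0.7, -0.3, 0.5]
finger_gap: 0.0617
grip_force: 0.0
```

```bash
python3 plan.py .5823 .1042 .316 -13
```

```text
t 19.8 grasp [0.5811 0.104  0.3955] yaw -12.97 gap 0.0617 F [-0.7 -0.3  0.5]
off [0.0004 0.001  0.0795] turn [-0.0017  0.001   0.0005] rows 2.0
```

>>> {"name": "jog_arm", "arguments": {"turn": [[0,0,0],[0,0,0],[0,0,0],[0,0,0],[0,0,0],[0,0,0],[0,0,0],[0,0,0]], "offset": [[0,0.001,0.015],[0,0.001,0.03],[0,0.001,0.045],[0,0.001,0.06],[0,0.001,0.07],[0,0.001,0.0795],[0,0.001,0.0795],[0,0.001,0.0795]], "gripper": [0.7,0.7,0.7,0.7,0.7,0.7,0.7,0.7]}}

```text
time_s: 20.47
tcp_pos: [0.5825, 0.1035, 0.4639]
tcp_rot: [-0.0, 0.783, 0.622, -0.0]
force: [-0.1, 0.4, 1.5]
finger_gap: 0.0618
grip_force: 0.0
```

>>> {"name": "jog_arm", "arguments": {"turn": [[0,0,0],[0,0,0],[0,0,0],[0,0,0],[0,0,0],[0,0,0],[0,0,0],[0,0,0]], "offset": [[0,0,0],[0,0,0],[0,0,0],[0,0,0],[0,0,0],[0,0,0],[0,0,0],[0,0,0]], "gripper": [0.4,0.1,0.1,0.1,0.1,0.1,0.1,0.1]}}

```text
time_s: 21.13
tcp_pos: [0.5817, 0.1046, 0.464]
tcp_rot: [-0.001, 0.782, 0.623, -0.001]
force: [-6.7, 0.5, 3.0]
finger_gap: 0.0171
grip_force: 30.0
```

```bash
cat > arc.py <<'E'
# arc.py th_end n : rows (dx,dz) from the present pose; fixture: pot .5555,-.0117 yaw -13
import sys
from h import *
s=telemetry.observe();p=s['tcp_pos'];y=np.dot(np.array(p[:2])-[.5555,-.0117],[.225,.974]);z=p[2]-.147
r=np.hypot(.096-y,z-.13);t0=np.arctan2(z-.13,.096-y);print('r',r.round(4),'th',t0.round(3),'F',np.round(s['force'],1),'gap',s['finger_gap'])
for t in np.linspace(t0,float(sys.argv[1]),int(sys.argv[2])+1)[1:]: print(t.round(3),np.round([-r*(np.cos(t)-np.cos(t0)),-r*(np.sin(t)-np.sin(t0))],4))
E
python3 arc.py 1.3 8
```

```text
r 0.1885 th 1.694 F [-6.7  0.5  3. ] gap 0.01711104120191564
1.645 [-0.0092 -0.0009]
1.595 [-0.0185 -0.0014]
1.546 [-0.0278 -0.0014]
1.497 [-0.037  -0.0009]
1.448 [-0.0463 -0.    ]
1.398 [-0.0555  0.0014]
1.349 [-0.0646  0.0032]
1.3 [-0.0736  0.0054]
```

>>> {"name": "jog_arm", "arguments": {"turn": [[0,0,0],[0,0,0],[0,0,0],[0,0,0],[0,0,0],[0,0,0],[0,0,0],[0,0,0]], "offset": [[-0.009,0.0007,-0.001],[-0.0185,0.0007,-0.0015],[-0.028,0.0007,-0.0015],[-0.037,0.0007,-0.001],[-0.046,0.0007,0],[-0.0555,0.0007,0.0015],[-0.0645,0.0007,0.003],[-0.0735,0.0007,0.0055]], "gripper": [0.1,0.1,0.1,0.1,0.1,0.1,0.1,0.1]}}

```text
time_s: 21.8
tcp_pos: [0.5658, 0.0327, 0.4589]
tcp_rot: [-0.001, 0.782, 0.623, -0.0]
force: [-6.0, 2.2, 4.2]
finger_gap: 0.0172
grip_force: 30.0
```

```bash
python3 arc.py .85 8
```

```text
r 0.1888 th 1.3 F [-6.   2.2  4.2] gap 0.017211606766802248
1.244 [-0.0102  0.0031]
1.188 [-0.0201  0.0068]
1.131 [-0.0299  0.0111]
1.075 [-0.0394  0.0159]
1.019 [-0.0486  0.0212]
0.963 [-0.0574  0.027 ]
0.906 [-0.066   0.0333]
0.85 [-0.0742  0.0401]
```

>>> {"name": "jog_arm", "arguments": {"turn": [[0,0,0],[0,0,0],[0,0,0],[0,0,0],[0,0,0],[0,0,0],[0,0,0],[0,0,0]], "offset": [[-0.01,0,0.003],[-0.02,0,0.007],[-0.03,0,0.011],[-0.0395,0,0.016],[-0.0485,0,0.021],[-0.0575,0,0.027],[-0.066,0,0.0335],[-0.074,0,0.04]], "gripper": [0.1,0.1,0.1,0.1,0.1,0.1,0.1,0.1]}}

```text
time_s: 22.47
tcp_pos: [0.5494, -0.0403, 0.4181]
tcp_rot: [-0.0, 0.783, 0.622, -0.0]
force: [-4.2, 1.1, 0.5]
finger_gap: 0.0167
grip_force: 30.0
```

```bash
python3 arc.py .4 8
```

```text
r 0.1886 th 0.845 F [-4.2  1.1  0.5] gap 0.016702695957839443
0.789 [-0.0076  0.0072]
0.734 [-0.0149  0.0148]
0.678 [-0.0217  0.0227]
0.622 [-0.028   0.0311]
0.567 [-0.0339  0.0398]
0.511 [-0.0393  0.0488]
0.456 [-0.0442  0.0581]
0.4 [-0.0485  0.0676]
```

>>> {"name": "jog_arm", "arguments": {"turn": [[0,0,0],[0,0,0],[0,0,0],[0,0,0],[0,0,0],[0,0,0],[0,0,0],[0,0,0]], "offset": [[-0.0075,0,0.007],[-0.015,0,0.015],[-0.0215,0,0.0225],[-0.028,0,0.031],[-0.034,0,0.04],[-0.0395,0,0.049],[-0.044,0,0.058],[-0.0485,0,0.0675]], "gripper": [0.1,0.1,0.1,0.1,0.1,0.1,0.1,0.1]}}

```text
time_s: 23.13
tcp_pos: [0.5389, -0.0873, 0.3499]
tcp_rot: [-0.0, 0.783, 0.622, 0.0]
force: [-2.3, 2.5, -0.4]
finger_gap: 0.017
grip_force: 30.0
```

```bash
python3 arc.py 0.03 8
```

```text
r 0.1881 th 0.398 F [-2.3  2.5 -0.4] gap 0.017030009743433168
0.352 [-0.0032  0.0081]
0.306 [-0.006   0.0162]
0.26 [-0.0084  0.0246]
0.214 [-0.0104  0.033 ]
0.168 [-0.0121  0.0415]
0.122 [-0.0133  0.05  ]
0.076 [-0.0142  0.0587]
0.03 [-0.0146  0.0673]
```

>>> {"name": "jog_arm", "arguments": {"turn": [[0,0,0],[0,0,0],[0,0,0],[0,0,0],[0,0,0],[0,0,0],[0,0,0],[0,0,0]], "offset": [[-0.003,0,0.008],[-0.006,0,0.016],[-0.0085,0,0.0245],[-0.0105,0,0.033],[-0.012,0,0.0415],[-0.0135,0,0.05],[-0.014,0,0.0585],[-0.0145,0,0.067]], "gripper": [0.1,0.1,0.1,0.1,0.1,0.1,0.1,0.1]}}

```text
time_s: 23.8
tcp_pos: [0.5358, -0.1012, 0.2833]
tcp_rot: [0.0, 0.783, 0.622, 0.0]
force: [-2.3, 3.0, 1.3]
finger_gap: 0.0162
grip_force: 30.1
```

>>> {"name": "jog_arm", "arguments": {"turn": [[0,0,0],[0,0,0],[0,0,0],[0,0,0]], "offset": [[0,0,0.001],[0,0,0.002],[0,0,0.003],[0,0,0.003]], "gripper": [0.1,0.1,0.1,0.1]}}

```text
time_s: 24.13
tcp_pos: [0.5358, -0.1012, 0.2811]
tcp_rot: [0.0, 0.783, 0.623, -0.0]
force: [-0.1, 0.4, -0.9]
finger_gap: 0.0168
grip_force: 30.1
```

```bash
python3 arc.py -0.01 2
```

```text
r 0.1876 th 0.022 F [-0.1  0.4 -0.9] gap 0.016776818899564568
0.006 [-0.     0.003]
-0.01 [-0.     0.006]
```

Lower slowly to contact.

>>> {"name": "jog_arm", "arguments": {"turn": [[0,0,0],[0,0,0],[0,0,0],[0,0,0]], "offset": [[0,0,0.001],[0,0,0.002],[0,0,0.003],[0,0,0.003]], "gripper": [0.1,0.1,0.1,0.1]}}

```text
time_s: 24.47
tcp_pos: [0.5359, -0.1012, 0.2792]
tcp_rot: [0.0, 0.783, 0.623, -0.0]
force: [-5.0, 2.1, 8.6]
finger_gap: 0.0169
grip_force: 30.1
```

>>> {"name": "jog_arm", "arguments": {"turn": [[0,0,0],[0,0,0],[0,0,0],[0,0,0]], "offset": [[0,0,0.0005],[0,0,0.001],[0,0,0.0015],[0,0,0.0015]], "gripper": [0.1,0.1,0.1,0.1]}}

```text
time_s: 24.8
tcp_pos: [0.5359, -0.1012, 0.2789]
tcp_rot: [0.0, 0.783, 0.623, -0.0]
force: [-9.7, 3.4, 18.8]
finger_gap: 0.0168
grip_force: 30.1
```

>>> {"name": "jog_arm", "arguments": {"turn": [[0,0,0],[0,0,0],[0,0,0],[0,0,0],[0,0,0],[0,0,0],[0,0,0],[0,0,0]], "offset": [[0,0,-0.002],[0,0,-0.002],[0,0,-0.002],[0,0,-0.002],[0,0,-0.002],[0,0,-0.002],[0,0,-0.002],[0,0,-0.002]], "gripper": [0.1,0.3,0.5,0.7,0.7,0.7,0.7,0.7]}}

```text
time_s: 25.47
tcp_pos: [0.5358, -0.1012, 0.2784]
tcp_rot: [-0.0, 0.783, 0.622, -0.0]
force: [0.1, -0.4, 0.0]
finger_gap: 0.0609
grip_force: 0.0
```

>>> {"name": "jog_arm", "arguments": {"turn": [[0,0,0],[0,0,0],[0,0,0],[0,0,0],[0,0,0],[0,0,0],[0,0,0],[0,0,0]], "offset": [[0,0,-0.01],[0,0,-0.03],[0,0,-0.06],[0,0,-0.1],[0,0,-0.14],[-0.03,0,-0.17],[-0.06,0,-0.18],[-0.06,0,-0.18]], "gripper": [0.7,0.7,0.7,0.7,0.7,0.7,0.7,0.7]}}

```text
time_s: 26.13
tcp_pos: [0.522, -0.1632, 0.4638]
tcp_rot: [0.005, 0.783, 0.621, 0.001]
force: [0.3, -0.4, 0.4]
finger_gap: 0.0618
grip_force: 0.0
```

```bash
cat > j.py <<'E'
from h import *
np.set_printoptions(precision=4,suppress=True)
ims=[]
for c in ['side','wrist']:
    im=shot(c); w=cloud(im); ims.append(im['pixels'][:,:,::-1]); q=w[~np.isnan(w[...,0])]
    d=q[(np.hypot(q[:,0]-.5555,q[:,1]+.0117)<.08)&(abs(q[:,2]-.088)<.006)]
    print(c,'lid',len(d),np.linalg.lstsq(np.c_[d[:,:2],np.ones(len(d))],d[:,2],rcond=None)[0][:2],np.median(d[:,2]))
    f=(q[:,:2]-[.5555,-.0117])@np.array([[.974,.225],[-.225,.974]])
    k=(abs(f[:,0])<.006)&(f[:,1]>-.125)&(f[:,1]<.08)&(q[:,2]>.12)&(q[:,2]<.2)
    if k.sum()>9: print('bar',k.sum(),np.polyfit(f[k,1],q[k,2],1))
a=np.hstack([ims[0][60:340,120:440],ims[1][:280,150:550]]);cv2.imwrite('pics/end.png',a)
print(telemetry.observe()['force'],telemetry.observe()['time_s'])
E
python3 j.py
```

```text
side lid 1089 [0.0035 0.0029] 0.087258500116693
bar 240 [0.0044 0.1353]
wrist lid 8373 [-0.0003 -0.002 ] 0.08793388600655472
bar 1827 [-0.0229  0.1356]
[-0.2584  0.4214  0.1134] 26.2333
```

View pics/end.png

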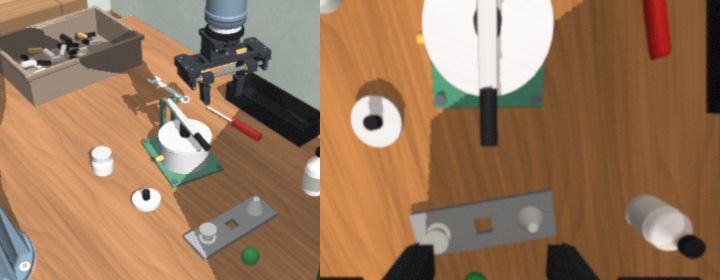

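The lid is flat on the rim, at (185,140) in the left half of the picture. The bar lies level across the pot with its foot on the knob, the other things are where they were, and the robot is clear, so I hand in.

```bash
python3 -c "from station import ticket; print(ticket.sign_off())"
```

```text
the job is handed in; nothing more can be done
None
```

The job is handed in at about 26 s: the white ball was set down gently in the pot, the large lid sits flat on the rim, and the clamp foot rests on the knob; sign-off returned no verdict.

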